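Lock the bayonet cap on the dice well

TASK

The dice are back in the round well of the open dice tray: pick up the orange cap, fit it into the well so that its two lugs find the slots of the collar, press it down against the sprung seal ring and twist it clockwise to its stop, so that it stays locked in its notches when you let go. Feel your way in and do not force anything, as the plastic collar cracks if it is pressed hard. Leave the mug, the keys and the box of cubes where they are.

Things in the scene. Friction and masses are not known exactly. Their poses are not given: they have to be found in the camera images.
- cap_grip (a point): Orange cap, loose, about 90 g, standing plug-down. This point: centre of its grip, a straight bar 50 mm long (x), 14 mm thick (y), 28 mm tall (14 mm below to 14 mm above this point). Under the bar a round flange 72 mm across, 4 mm thick, top face 14 mm below this point. White marks on the flange continue the line of the bar, which is the line of the lugs; half a turn makes no difference. z up.
- cap: The same cap; origin at the centre of its plug's foot, 41.2 mm below cap_grip. Plug: 42.2 mm across, its lowest 4.5 mm coned to 35 mm. Two round steel lugs, 5 mm thick, stick out of it along +x and -x (below the ends of the bar), their axis 11 mm above the foot, tips 25.8 mm from the plug's axis. The flange's underside is 23 mm above the foot.
- well_mouth (a point): Centre of the dice well's mouth, level with the flat top of its white collar, 50 mm above the shelf; z up, axes as the tray's. Collar bore 44 mm, with two opposite slots, open at the top, 8 mm wide, out to 28 mm from the axis, red mark outside each. The collar stands fast, but its slot line is NOT given: it may lie up to 0.6 rad either side of this x axis, to be seen or found by feel.
- well_lip (a point): On the well's axis 8 mm below well_mouth: underside of the collar's lip. Lugs resting on the collar's top: cap_grip is 33 mm above well_mouth. Cap_grip 19.5 mm or less above it (hard stop 18.3): lugs are under the lip, and the cap turns clockwise from above, only that way, about 43 degrees from the slots to a solid stop. Released there, it springs up 2.5 mm into its locking notches: 22.5 mm.
- seal_top (a point): Centre of the top face of the well's sprung black seal ring, 71 mm across, 8 mm above the collar; the flange lands on it when the lugs are in the slots (cap_grip then 26 mm above well_mouth). About 2.5 N start it moving, plus 1 N per mm; 10 N press it right down. The collar cracks if the cap bears on the well with more than 50 N in all, pressing or turning.
- tray: Blue plastic dice tray, 190 mm (x) by 300 mm (y), rim 48 mm high, walls 5 mm; on rubber feet, does not move. Origin: centre of its underside, on the shelf. The round dice well, 77 mm across and 58 mm high, stands in it at x = 0, y = -100 mm. The hinged lid, as large and as high as the tray, lies folded open on the shelf beyond it, at +x.
- mug: Bystander: teal ceramic mug with plastic pencils, 82 mm across, 95 mm high, pencils up to 180 mm; origin under its centre.
- keys: Bystander: steel ring with two keys and a clip lying flat, about 130 mm long (x) and 45 mm wide, 6 mm high; origin at the centre of the ring.
- cube_box: Bystander: pale wooden box of coloured cubes, 130 x 130 mm, 60 mm high; origin under its centre.
Things that resemble listed ones, but are neither listed nor needed, are in the scene too. There is more than one size of the cap; the job needs the middle-sized.

How it is judged:
By the outcome, as a careful person would: the job done as asked, in the order asked, and still so for the second after the job is handed in, with the robot touching nothing.
It also fails if it takes over 72 s, if anything falls off the work surface, if the arm or the gripper's body presses on something with over 40 N, if the wrist force passes 120 N, or if a joint passes its speed limit or range.

ROBOT

A 6-joint arm with a two-finger parallel gripper is mounted at the origin on the work surface. World frame = base frame: x ahead of the robot, y to its left, z up, the work surface at z = 0. Lengths are in m, angles in rad, forces in N, time in s.
With the tool pointing down it reaches from about 0.275 to 0.725 m from the base axis. Payload 15.9 kg.
Tool frame: the origin (TCP) lies at the centre of the arm's flange, where the gripper is bolted on; the fingertips stand 173 mm ahead of it and the grasp point (between the pads) lies arm.grip_point_offset ahead of it (arm.grip_point_offset is the distance from the TCP to the grasp point, in m); z points along the fingers, y is the direction in which the jaws open and shut (so a half turn about z gives the same grasp; the last joint's range is limited). The gripper opens to 85 mm and grips with 20 to 120 N. Pads are 22 mm wide; open, the fingers measure 114 mm over their backs; the gripper's body (76 mm by 85 mm) begins 54 mm behind the grasp point. The pads swing forward as they close: fully open they stand 13 mm farther back than shut.
Start: joints at [-1.261, 0.213, -0.034, 1.323, 0, 1.571], TCP at [0.152, -0.476, 0.405] pointing down, gripper open.
Joint ranges: [-2.98, 2.98], [-0.74, 1.72], [-1.14, 1.35], [-2.1, 2.04], [-1.57, 1.44], [-3.14, 3.14]. Speed limits (rad/s): [1.89, 1.89, 2.39, 2.57, 3.14, 3.14].

INTERFACE

Orientations are given as a unit quaternion [x, y, z, w].
In Python, from rig import arm gives the robot as it stands. The module is installed in compiled form; this text tells all that it offers.
- The arm moves only by the shell command python3 -m creep 'ROWS' [FORCE]. ROWS is a JSON object of lists of equal length, an entry for each row: "linear": the shift along the world's x, y, z in cm, a list of three; "yaw": the turn about the world's z in degrees; "fingers": the gripper's target within -1 to 1 (fully open at 1, half-way at 0, shut at -1). A call has 1 to 10 rows; each row shifts and turns the commanded pose from where the row before left it; what a row does not reach is not made up. A row lasts 1/10 s, in which the tool goes at most 50 mm and 8.59 degrees, less where a joint would pass 70% of its speed; a pose out of reach is approached as far as the arm can. A call with a gripper value outside its range is refused whole. The fingers move at their own pace and stop on an object; FORCE is the grip in N (left out, the last holds). Time passes only in rows, so rows that do not move let the fingers close. It gives the time, the measured TCP pose, the force and the opening at its end, in the units of the state.
- arm.observe(): the state, without advancing time (a new reading comes with each control period).
- arm.camera(name): name is "side" or "top"; returns the picture (400x640x3 uint8, red, green, blue); there is no depth.
- arm.camera_info(name): a dict with "fov_y" (degrees; the focal length in pixels is half the picture's height over the tangent of half this angle, whatever the lens; pixels are square), "cx", "cy" (the principal point, pixels), "world_from_camera" (4x4, takes a point from camera to world coordinates). Camera axes: x right, y down, z forward; pixel columns grow to the right and rows downward; lengths in m; the calibration is good to about 2 mm. A picture is of the moment at which its call begins. camera_info takes no time and is no camera call.
- arm.hand_in(): hands the job in, once; it reports no verdict.
Trained networks look in the newest picture that a camera, given by its name, has taken for a name from the list of things; names that differ only in an ending like _2 or _b are one class to them, and where a whole thing is asked for, a point or a joint stands for the part that bears it (a point fixed in the world has none). Each returns a list of dicts, best first, with "confidence" (0 to 1); they miss things now and then, are a little off and sometimes report something else, mostly with a low value. They report only what shows in the picture. A call takes as long as a camera call. They do not tell look-alikes from the thing itself.
- arm.cut_out(name, camera): "mask" (400x640 bool, what is visible of it) and "rect" ([left, top, right, bottom] in pixels, round what is visible of it).
- arm.place_of(name, camera): "xy" ([column, row] in pixels: a listed point, or the origin of a listed thing).
The state is a dict: "t": time; "joints": joint angles; "joint_velocities": joint speeds; "effort": joint torques, N m; "ee_pos": TCP position; "tool_rot": TCP orientation; "ft_force": force on the tool from outside, world axes, zero at the start; "torque": the same for the moment, N m; "gripper_width": opening from 0.0 (shut) to 1.0 (fully open).
Only numpy, scipy, OpenCV 4.12 (cv2) and the standard library are available. Lean on these libraries where they do the work, as an engineer would, in place of code of your own. Each camera call takes 0.05 s, during which the arm holds its last target. There are 200 camera calls.

## Working session

There is one attempt and no reset: what is moved stays moved. The work goes in short steps, Python scripts to look and compute and a shell command to move; the robot and the scene stay as the last step left them, time stands still between calls to the robot, and variables do not carry over. Pictures are saved under pics/ and viewed, about 8 in all and at most 12, crops included, and the job is handed in when it is done.

```bash
mkdir -p pics; cat > h.py <<'E'
import numpy as np, cv2
from rig import arm
def cam(n):
    i=arm.camera_info(n); f=200/np.tan(np.radians(i["fov_y"])/2); return f,i["cx"],i["cy"],np.array(i["world_from_camera"])
def ray(n,uv):
    f,cx,cy,T=cam(n); d=T[:3,:3]@np.array([(uv[0]-cx)/f,(uv[1]-cy)/f,1]); return T[:3,3],d
def atz(n,uv,z):
    o,d=ray(n,uv); return o+d*(z-o[2])/d[2]
def proj(n,p):
    f,cx,cy,T=cam(n); q=T[:3,:3].T@(np.array(p)-T[:3,3]); return np.array([cx+f*q[0]/q[2],cy+f*q[1]/q[2]])
def tri(a,b):
    (o1,d1),(o2,d2)=ray(*a),ray(*b); s=np.linalg.lstsq(np.c_[d1,-d2],o2-o1,rcond=None)[0]
    p,q=o1+s[0]*d1,o2+s[1]*d2; return (p+q)/2,np.linalg.norm(p-q)
def save(n,im,): cv2.imwrite(f"pics/{n}.png",im[...,::-1])
E
python3 - <<'E'
from h import *
np.set_printoptions(precision=4,suppress=True)
for n in("top","side"):
    save(n+"1",arm.camera(n)); print(n,cam(n))
    for k in("cap_grip","well_mouth","seal_top","tray"):
        print(k,[(np.round(d["xy"],1),round(d["confidence"],2)) for d in arm.place_of(k,n)])
print(arm.observe(),arm.grip_point_offset)
E
```

```text
top (np.float64(454.1831631587523), 323.6030680179018, 200.62272423903514, array([[-0.0207, -0.9978,  0.0622,  0.4878],
       [-0.9998,  0.0209,  0.0018, -0.108 ],
       [-0.0031, -0.0621, -0.9981,  1.1852],
       [ 0.    ,  0.    ,  0.    ,  1.    ]]))
cap_grip [(array([361.3, 214.5]), 0.91), (array([354.8, 263. ]), 0.82), (array([321.3, 217.9]), 0.73)]
well_mouth [(array([233.3, 188.2]), 0.65)]
seal_top [(array([363.3, 214.3]), 0.62), (array([232. , 193.4]), 0.52)]
tray [(array([202.3, 197.7]), 0.86)]
side (np.float64(415.01036774780755), 319.6669003036447, 195.51764448667666, array([[-0.9987, -0.0258,  0.0441,  0.5275],
       [-0.0507,  0.6063, -0.7936,  0.6581],
       [-0.0063, -0.7948, -0.6069,  0.6689],
       [ 0.    ,  0.    ,  0.    ,  1.    ]]))
cap_grip [(array([338.6, 187.3]), 0.76), (array([390.2, 188. ]), 0.59), (array([341.8, 214.6]), 0.51)]
well_mouth [(array([306.7, 280.1]), 0.68)]
seal_top [(array([305.4, 275.2]), 0.94), (array([285.3, 163.6]), 0.72)]
tray [(array([314.9, 335.4]), 0.7)]
{'t': 0.5, 'joints': array([-1.261 ,  0.2129, -0.0344,  1.3235, -0.    ,  1.5708]), 'joint_velocities': array([ 0.0001, -0.0016,  0.0009,  0.0011,  0.0012,  0.0019]), 'effort': array([  0.0012, -68.5517,  48.7077,   0.0025,   0.0001,   0.    ]), 'ee_pos': array([ 0.1524, -0.4762,  0.4047]), 'tool_rot': array([ 0.988 ,  0.1543, -0.    , -0.    ]), 'ft_force': array([-0.4299, -0.366 ,  0.6978]), 'torque': array([-0.0005, -0.0705, -0.0193]), 'gripper_width': 1.0027854240560603} 0.1547
```

View pics/top1.png

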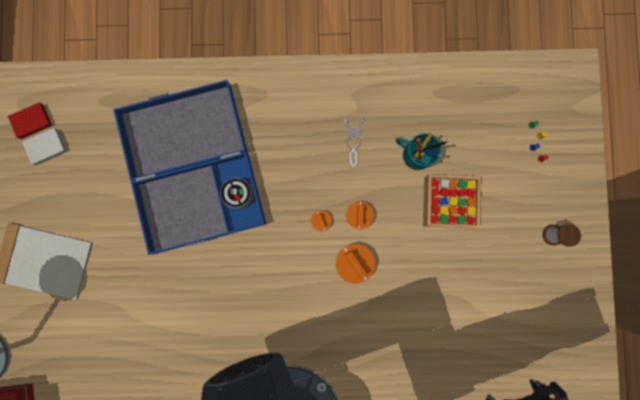

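View pics/side1.png

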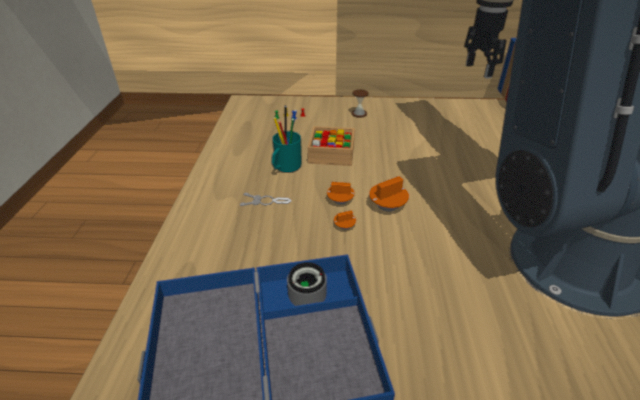

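Top view: the caps are small (321,219), middle (361,215) and large (356,263). The well is at (235,192) in the tray. In the side view the middle cap is at (340,191) and the well at (307,282).

```bash
python3 - <<'E'
from h import *
np.set_printoptions(precision=4,suppress=True)
A=np.mean([arm.camera("top").astype(float) for _ in range(6)],0).astype(np.uint8)
B=np.mean([arm.camera("side").astype(float) for _ in range(4)],0).astype(np.uint8)
np.save("A.npy",A)
z=lambda im,u,v,r,s:cv2.resize(im[v-r:v+r,u-r:u+r],None,fx=s,fy=s,interpolation=cv2.INTER_CUBIC)
save("crop1",np.hstack([z(A,361,215,20,10),z(A,235,192,20,10)]))
print("mid cap",tri(("top",(361.3,214.5)),("side",(338.6,187.3))))
print("well",tri(("top",(233.3,188.2)),("side",(306.7,280.1))), "seal",tri(("top",(232,193.4)),("side",(305.4,275.2))))
for n,im in(("top",A),("side",B)):
    hsv=cv2.cvtColor(im,cv2.COLOR_RGB2HSV)
    m=cv2.inRange(hsv,(5,180,90),(18,255,255))
    k,l,st,c=cv2.connectedComponentsWithStats(m)
    for i in range(1,k):
        if st[i,4]>100: print(n,st[i],c[i],atz(n,c[i],.027))
E
```

```text
mid cap (array([ 0.5243, -0.2002,  0.0405]), np.float64(0.004363406063028288))
well (array([0.5892, 0.1199, 0.0505]), np.float64(0.010577575184307268)) seal (array([0.5831, 0.1206, 0.0644]), np.float64(0.00566686278484885))
top [347 202  27  26 551] [359.6824 214.824 ] [ 0.5218 -0.1971  0.027 ]
top [311 211  20  20 301] [320.6379 220.2658] [ 0.51   -0.0973  0.027 ]
top [ 336  244   39   39 1138] [355.0738 263.1986] [ 0.3996 -0.1823  0.027 ]
side [321 130  29  12 130] [335.1692 135.6769] [ 0.5412 -0.4926  0.027 ]
side [370 176  39  32 856] [389.5421 193.1215] [ 0.3957 -0.199   0.027 ]
side [327 182  27  20 421] [340.2542 191.5368] [ 0.5219 -0.2004  0.027 ]
side [334 211  22  17 286] [344.6224 219.3497] [ 0.5104 -0.0909  0.027 ]
```

View pics/crop1.png

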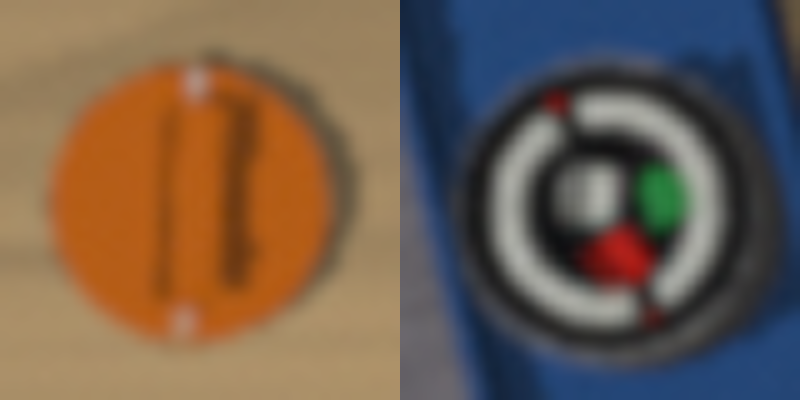

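Crop: the cap's white marks are at (197,82) and (182,325). The red slot marks are at (157,102) and (252,318) in the right half, and the ring centre is at about (205,208).

```bash
python3 - <<'E'
from h import *
np.set_printoptions(precision=4,suppress=True)
px=lambda u,v,x,y:(u-20+(x+.5)/10-.5,v-20+(y+.5)/10-.5)
a,b=[atz("top",px(361,215,*p),.0272) for p in((197,82),(182,325))]
print("cap marks mid",(a+b)/2,"angle",np.degrees(np.arctan2(*(a-b)[1::-1])))
print("flange",atz("top",px(361,215,190,203.5),.026))
a,b=[atz("top",px(235,192,*p),.05) for p in((157,102),(252,318))]
print("well marks mid",(a+b)/2,np.linalg.norm(a-b),"angle",np.degrees(np.arctan2(*(a-b)[1::-1])))
print("ring",atz("top",px(235,192,205,208),.05))
B=arm.camera("side")
z=lambda im,u,v,r,s:cv2.resize(im[v-r:v+r,u-r:u+r],None,fx=s,fy=s,interpolation=cv2.INTER_CUBIC)
save("crop2",np.hstack([z(B,340,191,20,10),z(B,307,282,20,10)]))
E
```

```text
cap marks mid [ 0.5217 -0.1966  0.0272] angle -4.997959676011901
flange [ 0.5216 -0.1968  0.026 ]
well marks mid [0.5835 0.1159 0.05  ] 0.059623408121623686 angle 23.08088074935332
ring [0.584  0.1157 0.05  ]
```

View pics/crop2.png

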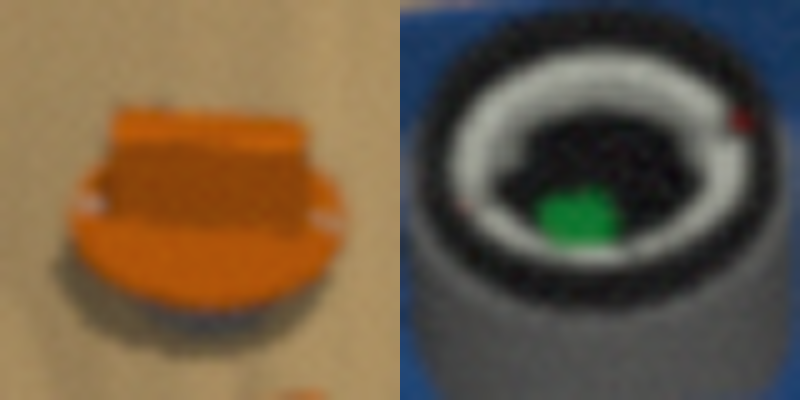

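```bash
python3 -m creep '{"linear":[[4,3,0],[4,3,0],[4,3,0],[4,3,0],[4,3,0],[4,3,0],[4,3,0],[4,3,0],[4,3,0]],"yaw":[-3,-3,-3,-3,-3,-2,-2,-2,-1],"fingers":[0.2,0.2,0.2,0.2,0.2,0.2,0.2,0.2,0.2]}' 40
```

```text
t: 1.95
ee_pos: [0.5139, -0.2045, 0.4048]
tool_rot: [0.999, -0.038, 0.0, 0.0]
ft_force: [0.3, -1.8, 1.2]
gripper_width: 0.605
```

Side crop: the cap marks are at (93,205) and (327,218). The slot marks are at (67,203) and (342,122) in the right half. I'll triangulate these with the top view.

```bash
python3 - <<'E'
from h import *
np.set_printoptions(precision=4,suppress=True)
px=lambda u,v,x,y:(u-20+(x+.5)/10-.5,v-20+(y+.5)/10-.5)
for nm,u,z,P in(("cap",(340,191),.0272,((93,205),(327,218))),("well",(307,282),.05,((67,203),(342,122)))):
    a,b=[atz("side",px(*u,*p),z) for p in P]
    print(nm,(a+b)/2,np.linalg.norm(a-b),np.degrees(np.arctan2(*(a-b)[1::-1])))
print(tri(("top",px(361,215,189.5,203.5)),("side",px(340,191,210,211.5))))
print(tri(("top",px(235,192,204.5,210)),("side",px(307,282,204.5,162.5))))
q=arm.observe()["tool_rot"];print(2*np.degrees(np.arctan2(q[1],q[0])))
E
```

```text
cap [ 0.5212 -0.1995  0.0272] 0.06036987200049978 -2.8876332257347546
well [0.5835 0.114  0.05  ] 0.05695008565922961 23.87713111938484
(array([ 0.5214, -0.1964,  0.0295]), np.float64(0.00034048157942271864))
(array([0.5835, 0.1156, 0.0517]), np.float64(0.0002615278073986914))
-4.316972364844824
```

```bash
python3 -m creep '{"linear":[[0.4,0.4,-2],[0.35,0.3,-3],[0,0,-3],[0,0,-3],[0,0,-3],[0,0,-2.5],[0,0,-1.5],[0,0,-1],[0,0,-1],[0,0,0]],"yaw":[0,0,0,0,0,0,0,0,0,0],"fingers":[0.2,0.2,0.2,0.2,0.2,0.2,0.2,0.2,0.2,0.2]}'
python3 -m creep '{"linear":[[0,0,0],[0,0,0],[0,0,0],[0,0,0],[0,0,0],[0,0,0]],"yaw":[0,0,0,0,0,0],"fingers":[-1,-1,-1,-1,-1,-1]}' 40
```

```text
t: 2.95
ee_pos: [0.5197, -0.1991, 0.2039]
tool_rot: [0.999, -0.037, -0.001, -0.0]
ft_force: [0.3, 0.2, 0.8]
gripper_width: 0.597
t: 3.55
ee_pos: [0.5201, -0.1992, 0.2051]
tool_rot: [0.999, -0.037, 0.0, 0.0]
ft_force: [-0.9, 0.1, 5.9]
gripper_width: 0.155
```

```bash
python3 -m creep '{"linear":[[0,0,0.5],[0,0,1],[0,0,2],[0,0,2],[0,0,2],[0,0,2],[0,0,0],[0,0,0]],"yaw":[0,0,0,0,0,0,0,0],"fingers":[-1,-1,-1,-1,-1,-1,-1,-1]}'
python3 - <<'E'
from h import *
A,B=arm.camera("top"),arm.camera("side")
print(arm.observe())
p=arm.observe()["ee_pos"]-[0,0,.17]
z=lambda im,c,r,s:cv2.resize(im[int(c[1])-r:int(c[1])+r,int(c[0])-r:int(c[0])+r],None,fx=s,fy=s,interpolation=cv2.INTER_CUBIC)
ct,cs=proj("top",p),proj("side",p); print(p,ct,cs)
save("lift",np.hstack([z(A,ct,32,6.25),z(B,cs,25,8)]))
E
```

```text
t: 4.35
ee_pos: [0.52, -0.1992, 0.3]
tool_rot: [0.999, -0.037, 0.0, 0.0]
ft_force: [0.1, 1.1, -1.1]
gripper_width: 0.157
{'t': 4.45, 'joints': array([-3.65831012e-01,  3.69242309e-01, -9.27943907e-02,  1.10989906e+00,
       -2.96546362e-05,  2.84988456e+00]), 'joint_velocities': array([-0.00030792,  0.00463577, -0.00337121,  0.00052265, -0.00135819,
        0.00102459]), 'effort': array([-3.08555514e-03, -8.25860238e+01,  4.80219805e+01,  4.43371490e-02,
       -9.03390651e-05,  1.76368223e-05]), 'ee_pos': array([ 0.51964719, -0.19906821,  0.29899356]), 'tool_rot': array([ 9.99313141e-01, -3.70529622e-02, -5.43991634e-04, -1.69916690e-04]), 'ft_force': array([-0.34415691, -0.5926204 , -0.72486281]), 'torque': array([0.05125475, 0.0278044 , 0.00244626]), 'gripper_width': 0.15929905859704974}
[ 0.51964719 -0.19906821  0.12899356] [363.90167492 214.37025903] [342.19093065 158.26286625]
```

View pics/lift.png

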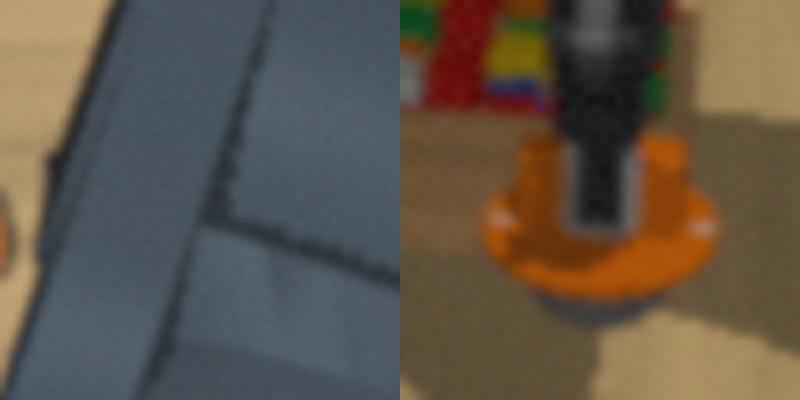

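The cap is held level and centred on the finger at (600,185). j6 is near its limit, so I'll turn by 180° plus the slot angle (about +208°) on the way to the well.

```bash
python3 - <<'E'
from h import *
T=np.array([.5197,-.1991,.2995]); obs=(341.75,160.4)
print(proj("side",T-[0,0,.178]),obs, atz("side",obs,T[2]-.178)-T)
E
python3 -m creep '{"linear":[[0.32,1.57,0.5],[0.32,1.57,0.5],[0.32,1.57,0.5],[0.32,1.57,0.5],[0.32,1.57,0],[0.32,1.57,0],[0.32,1.57,0],[0.32,1.57,0],[0.32,1.57,0],[0.32,1.57,0]],"yaw":[8.5,8.5,8.5,8.5,8.5,8.5,8.5,8.5,8.5,8.5],"fingers":[-1,-1,-1,-1,-1,-1,-1,-1,-1,-1]}'
python3 -m creep '{"linear":[[0.32,1.57,0],[0.32,1.57,0],[0.32,1.57,0],[0.32,1.57,0],[0.32,1.57,0],[0.32,1.57,0],[0.32,1.57,0],[0.32,1.57,0],[0.32,1.57,0],[0.32,1.57,0]],"yaw":[8.5,8.5,8.5,8.5,8.5,8.5,8.5,8.5,8.5,8.5],"fingers":[-1,-1,-1,-1,-1,-1,-1,-1,-1,-1]}'
python3 -m creep '{"linear":[[0,0,0],[0,0,0],[0,0,0],[0,0,0],[0,0,0],[0,0,0],[0,0,0]],"yaw":[8.5,8.5,8.5,8.5,3.5,0,0],"fingers":[-1,-1,-1,-1,-1,-1,-1]}'
```

```text
[342.08755424 160.86494824] (341.75, 160.4) [ 0.0008399  -0.00206867 -0.178     ]
t: 5.45
ee_pos: [0.5517, -0.0415, 0.3187]
tool_rot: [0.76, 0.65, -0.001, -0.001]
ft_force: [0.2, -0.9, -1.3]
gripper_width: 0.158
t: 6.45
ee_pos: [0.5838, 0.1154, 0.3186]
tool_rot: [0.121, 0.993, -0.0, -0.001]
ft_force: [-0.4, 0.7, -1.5]
gripper_width: 0.156
t: 7.15
ee_pos: [0.5838, 0.1148, 0.3191]
tool_rot: [-0.2, 0.98, 0.0, -0.001]
ft_force: [0.8, 0.5, -1.3]
gripper_width: 0.152
```

```bash
python3 -m creep '{"linear":[[0,0,-1.5],[0,0,-1.5],[0,0,-1],[0,0,-0.8],[0,0,-0.5],[0,0,0],[0,0,0]],"yaw":[0,0,0,0,0,0,0],"fingers":[-1,-1,-1,-1,-1,-1,-1]}'
python3 - <<'E'
from h import *
A,B=arm.camera("top"),arm.camera("side")
print(arm.observe()["ee_pos"])
z=lambda im,c,r,s:cv2.resize(im[c[1]-r:c[1]+r,c[0]-r:c[0]+r],None,fx=s,fy=s,interpolation=cv2.INTER_CUBIC)
save("above",z(B,(306,268),30,10))
E
```

```text
t: 7.85
ee_pos: [0.5841, 0.1148, 0.2671]
tool_rot: [-0.201, 0.98, 0.0, 0.0]
ft_force: [0.2, -0.6, -0.7]
gripper_width: 0.156
[0.58410378 0.11486318 0.26725571]
```

View pics/above.png

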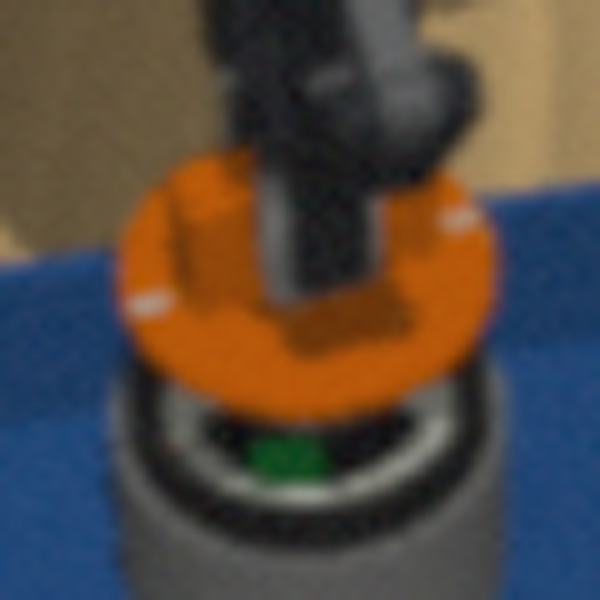

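Cap marks are at (152,303) and (462,220), and the flange centre is at x≈307. The well's centre is at x≈310, so they are aligned within 1 mm.

```bash
python3 - <<'E'
from h import *
px=lambda u,v,x,y:(u-30+(x+.5)/10-.5,v-30+(y+.5)/10-.5)
a,b=[atz("side",px(306,268,*p),.0892) for p in((152,303),(462,220))]
print((a+b)/2,np.linalg.norm(a-b),np.degrees(np.arctan2(*(a-b)[1::-1])))
E
python3 -m creep '{"linear":[[0,0,-0.5],[0,0,-0.3],[0,0,-0.2],[0,0,-0.2],[0,0,0]],"yaw":[0,0,0,0,0],"fingers":[-1,-1,-1,-1,-1]}'
```

```text
[0.58392296 0.11360791 0.0892    ] 0.0618755016816398 22.727604849210625
t: 8.45
ee_pos: [0.5838, 0.1148, 0.2544]
tool_rot: [-0.202, 0.979, -0.0, -0.0]
ft_force: [-0.4, 0.3, -1.2]
gripper_width: 0.151
```

```bash
python3 -m creep '{"linear":[[0,0,-0.2],[0,0,-0.2],[0,0,-0.2],[0,0,0]],"yaw":[0.6,0,0,0],"fingers":[-1,-1,-1,-1]}'
python3 -m creep '{"linear":[[0,0,-0.1],[0,0,-0.1],[0,0,0]],"yaw":[0,0,0],"fingers":[-1,-1,-1]}'
```

```text
t: 8.85
ee_pos: [0.5839, 0.1148, 0.2484]
tool_rot: [-0.207, 0.978, -0.0, -0.0]
ft_force: [0.4, -0.3, -0.6]
gripper_width: 0.154
t: 9.15
ee_pos: [0.5839, 0.1148, 0.2466]
tool_rot: [-0.207, 0.978, -0.0, -0.0]
ft_force: [0.2, 0.2, -0.4]
gripper_width: 0.158
```

```bash
python3 -m creep '{"linear":[[0,0,-0.1],[0,0,-0.1],[0,0,0]],"yaw":[0,0,0],"fingers":[-1,-1,-1]}'
python3 -m creep '{"linear":[[0,0,-0.1],[0,0,-0.1],[0,0,0]],"yaw":[0,0,0],"fingers":[-1,-1,-1]}'
```

```text
t: 9.45
ee_pos: [0.5839, 0.1148, 0.2446]
tool_rot: [-0.207, 0.978, -0.0, -0.0]
ft_force: [0.5, 0.3, -1.9]
gripper_width: 0.156
t: 9.75
ee_pos: [0.5839, 0.1148, 0.2426]
tool_rot: [-0.207, 0.978, -0.0, -0.0]
ft_force: [0.1, 0.2, -1.3]
gripper_width: 0.155
```

The lugs are in the slots. Now I'll press down in stages.

```bash
python3 -m creep '{"linear":[[0,0,-0.1],[0,0,-0.1],[0,0,-0.1],[0,0,0]],"yaw":[0,0,0,0],"fingers":[-1,-1,-1,-1]}'
python3 -m creep '{"linear":[[0,0,-0.1],[0,0,-0.1],[0,0,-0.1],[0,0,0]],"yaw":[0,0,0,0],"fingers":[-1,-1,-1,-1]}'
```

```text
t: 10.15
ee_pos: [0.5839, 0.1148, 0.2397]
tool_rot: [-0.207, 0.978, 0.0, 0.0]
ft_force: [-1.4, -0.4, 0.6]
gripper_width: 0.153
t: 10.55
ee_pos: [0.5839, 0.1148, 0.2367]
tool_rot: [-0.207, 0.978, 0.0, 0.0]
ft_force: [-1.3, 0.1, 4.3]
gripper_width: 0.153
```

```bash
python3 -m creep '{"linear":[[0,0,-0.1],[0,0,-0.1],[0,0,-0.1],[0,0,0]],"yaw":[0,0,0,0],"fingers":[-1,-1,-1,-1]}' 60
python3 -m creep '{"linear":[[0,0,-0.05],[0,0,-0.05],[0,0,0]],"yaw":[0,0,0],"fingers":[-1,-1,-1]}'
```

```text
t: 10.95
ee_pos: [0.584, 0.1148, 0.2338]
tool_rot: [-0.207, 0.978, -0.0, 0.0]
ft_force: [-1.7, -0.5, 7.2]
gripper_width: 0.15
t: 11.25
ee_pos: [0.584, 0.1148, 0.2329]
tool_rot: [-0.207, 0.978, -0.0, 0.0]
ft_force: [-2.1, -1.2, 7.8]
gripper_width: 0.147
```

```bash
python3 -m creep '{"linear":[[0,0,-0.05],[0,0,0]],"yaw":[0,0],"fingers":[-1,-1]}'
python3 -m creep '{"linear":[[0,0,0],[0,0,0],[0,0,0]],"yaw":[-2,-2,0],"fingers":[-1,-1,-1]}'
python3 -c "
from h import *
s=arm.observe();print(s['torque'],s['ft_force'],s['tool_rot'])"
```

```text
t: 11.45
ee_pos: [0.584, 0.1148, 0.2325]
tool_rot: [-0.207, 0.978, -0.0, 0.0]
ft_force: [-2.9, -1.5, 9.0]
gripper_width: 0.15
t: 11.75
ee_pos: [0.5842, 0.1149, 0.2327]
tool_rot: [-0.172, 0.985, 0.0, 0.001]
ft_force: [-0.0, 0.1, 8.8]
gripper_width: 0.151
[0.00410015 0.35921426 0.04316811] [-0.01611751  0.14238814  8.76657691] [-1.71755551e-01  9.85139451e-01  7.71657282e-06  5.40388256e-04]
```

```bash
python3 -m creep '{"linear":[[0,0,0],[0,0,0],[0,0,0],[0,0,0]],"yaw":[-2,-2,-2,0],"fingers":[-1,-1,-1,-1]}'
python3 -c "
from h import *
s=arm.observe();q=s['tool_rot'];print(s['torque'],2*np.degrees(np.arctan2(q[1],q[0])))"
```

```text
t: 12.15
ee_pos: [0.5843, 0.1149, 0.2328]
tool_rot: [-0.12, 0.993, 0.0, 0.001]
ft_force: [0.2, 0.3, 8.5]
gripper_width: 0.153
[-0.03005322  0.20948206  0.02820108] 193.7811564202343
```

```bash
python3 -m creep '{"linear":[[0,0,0],[0,0,0],[0,0,0],[0,0,0],[0,0,0],[0,0,0],[0,0,0],[0,0,0]],"yaw":[-3,-3,-3,-3,-3,-3,-3,0],"fingers":[-1,-1,-1,-1,-1,-1,-1,-1]}'
python3 -c "
from h import *
s=arm.observe();q=s['tool_rot'];print(s['torque'],2*np.degrees(np.arctan2(q[1],q[0])))"
```

```text
t: 12.95
ee_pos: [0.5843, 0.1149, 0.2328]
tool_rot: [0.063, 0.998, 0.0, 0.001]
ft_force: [0.2, 0.2, 7.7]
gripper_width: 0.15
[0.06226229 0.09094032 0.00795164] 172.74234157854139
```

```bash
python3 -m creep '{"linear":[[0,0,0],[0,0,0],[0,0,0],[0,0,0]],"yaw":[-2,-2,-2,0],"fingers":[-1,-1,-1,-1]}'
python3 -c "
from h import *
s=arm.observe();q=s['tool_rot'];print(s['torque'],2*np.degrees(np.arctan2(q[1],q[0])))"
```

```text
t: 13.35
ee_pos: [0.5843, 0.1149, 0.2327]
tool_rot: [0.115, 0.993, 0.0, 0.001]
ft_force: [0.2, -0.1, 8.1]
gripper_width: 0.145
[0.05042644 0.07519387 0.01928945] 166.77724986857456
```

```bash
for i in 1; do python3 -m creep '{"linear":[[0,0,0],[0,0,0],[0,0,0],[0,0,0]],"yaw":[-1,-1,-1,0],"fingers":[-1,-1,-1,-1]}'; done
python3 -c "
from h import *
s=arm.observe();q=s['tool_rot'];print(s['torque'],2*np.degrees(np.arctan2(q[1],q[0])))"
```

```text
t: 13.75
ee_pos: [0.5843, 0.1149, 0.2328]
tool_rot: [0.141, 0.99, 0.0, 0.001]
ft_force: [0.7, 0.3, 7.4]
gripper_width: 0.151
[0.06379426 0.09535008 0.08874855] 163.82066451306306
```

```bash
python3 -m creep '{"linear":[[0,0,0],[0,0,0],[0,0,0]],"yaw":[-1,-1,0],"fingers":[-1,-1,-1]}'
python3 -c "
from h import *
s=arm.observe();q=s['tool_rot'];print(s['torque'],2*np.degrees(np.arctan2(q[1],q[0])))"
```

```text
t: 14.05
ee_pos: [0.5843, 0.1149, 0.2327]
tool_rot: [0.158, 0.987, 0.0, 0.001]
ft_force: [-0.4, 0.0, 9.5]
gripper_width: 0.146
[0.03918404 0.07796959 0.08908481] 161.8193456711381
```

```bash
python3 -m creep '{"linear":[[0,0,0],[0,0,0],[0,0,0]],"yaw":[-1,-0.5,0],"fingers":[-1,-1,-1]}'
python3 -c "
from h import *
s=arm.observe();q=s['tool_rot'];print(s['torque'],2*np.degrees(np.arctan2(q[1],q[0])))"
```

```text
t: 14.35
ee_pos: [0.5843, 0.1148, 0.2327]
tool_rot: [0.171, 0.985, 0.0, 0.001]
ft_force: [-0.8, -0.4, 9.5]
gripper_width: 0.151
[-0.08889841  0.13191112  0.16064499] 160.33670576031795
```

```bash
python3 -m creep '{"linear":[[0,0,0],[0,0,0],[0,0,0]],"yaw":[-1,-0.5,0],"fingers":[-1,-1,-1]}'
python3 -c "
from h import *
s=arm.observe();q=s['tool_rot'];print(s['torque'],2*np.degrees(np.arctan2(q[1],q[0])))"
```

```text
t: 14.65
ee_pos: [0.5843, 0.1148, 0.2327]
tool_rot: [0.184, 0.983, 0.0, 0.001]
ft_force: [-0.5, -1.7, 9.0]
gripper_width: 0.146
[-0.23774734  0.18157075  0.45948617] 158.84716442028477
```

Torque has risen to 0.46 N·m at about 45° of turn, which is the stop. I'll ease up 2.5 mm while still holding it, so it settles in the notches.

```bash
python3 -m creep '{"linear":[[0,0,0.1],[0,0,0.1],[0,0,0.05],[0,0,0]],"yaw":[0,0,0,0],"fingers":[-1,-1,-1,-1]}'
python3 -c "
from h import *
s=arm.observe();q=s['tool_rot'];print(s['torque'],2*np.degrees(np.arctan2(q[1],q[0])))"
```

```text
t: 15.05
ee_pos: [0.5841, 0.1148, 0.2348]
tool_rot: [0.184, 0.983, 0.0, 0.0]
ft_force: [3.0, -0.5, 2.4]
gripper_width: 0.151
[-0.23476604 -0.70760605  0.34741596] 158.84624488298925
```

```bash
python3 -m creep '{"linear":[[0,0,0.05],[0,0,0.05],[0,0,0]],"yaw":[0,0,0],"fingers":[-1,-1,-1]}'
python3 -c "
from h import *
s=arm.observe();q=s['tool_rot'];print(s['torque'],2*np.degrees(np.arctan2(q[1],q[0])))"
```

```text
t: 15.35
ee_pos: [0.584, 0.1148, 0.2358]
tool_rot: [0.184, 0.983, 0.0, 0.0]
ft_force: [4.2, -0.3, 0.9]
gripper_width: 0.149
[-0.1868652  -0.84559816  0.3166132 ] 158.84755931030588
```

```bash
python3 -m creep '{"linear":[[0,0,0],[0,0,0],[0,0,0],[0,0,0],[0,0,0],[0,0,0]],"yaw":[0,0,0,0,0,0],"fingers":[-0.4,-0.3,-0.2,-0.1,-0.1,-0.1]}' 
python3 -m creep '{"linear":[[0,0,1],[0,0,2],[0,0,3],[0,0,3],[-1,-3,3],[-2,-4,0],[-2,-4,0],[-2,-4,0],[-2,-4,0],[0,0,0]],"yaw":[0,0,0,0,0,0,0,0,0,0],"fingers":[-0.1,-0.1,-0.1,-0.1,-0.1,-0.1,-0.1,-0.1,-0.1,-0.1]}'
python3 - <<'E'
from h import *
A=np.mean([arm.camera("top").astype(float) for _ in range(4)],0).astype(np.uint8)
B=np.mean([arm.camera("side").astype(float) for _ in range(4)],0).astype(np.uint8)
z=lambda im,c,r,s:cv2.resize(im[c[1]-r:c[1]+r,c[0]-r:c[0]+r],None,fx=s,fy=s,interpolation=cv2.INTER_CUBIC)
save("end",np.hstack([z(A,(235,192),25,8),z(B,(306,275),25,8)]))
E
```

```text
t: 15.95
ee_pos: [0.5839, 0.1148, 0.2357]
tool_rot: [0.184, 0.983, -0.0, -0.0]
ft_force: [-0.1, 0.5, 0.7]
gripper_width: 0.451
t: 16.95
ee_pos: [0.4919, -0.0786, 0.3568]
tool_rot: [0.186, 0.983, -0.0, 0.0]
ft_force: [0.6, 0.2, 0.5]
gripper_width: 0.448
```

View pics/end.png

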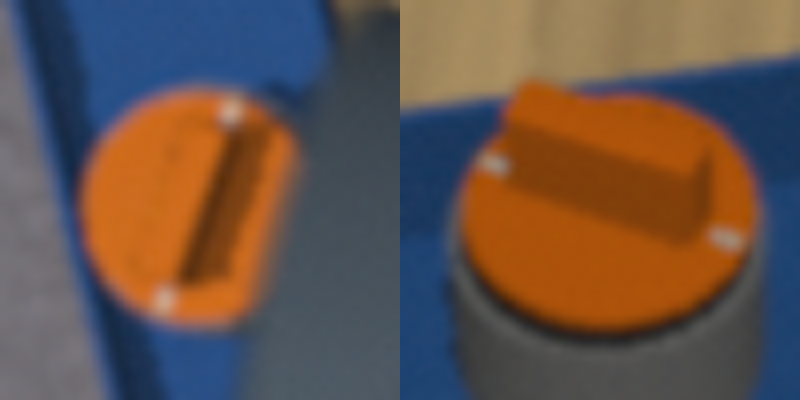

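End picture: top marks at (232,112) and (165,300), side marks at (95,163) and (326,238). The cap sits flush on the seal.

```bash
python3 - <<'E'
from h import *
px=lambda u,v,x,y:(u-25+(x+.5)/8-.5,v-25+(y+.5)/8-.5)
S={}
for n,u,P in(("top",(235,192),((232,112),(165,300))),("side",(306,275),((95,163),(326,238)))):
    a,b=[atz(n,px(*u,*p),.0585) for p in P]; print(n,(a+b)/2,np.degrees(np.arctan2(*(a-b)[1::-1])))
for t,s in(((232,112),(95,163)),((165,300),(326,238))): print(tri(("top",px(235,192,*t)),("side",px(306,275,*s))))
E
```

```text
top [0.58342936 0.11573561 0.0585    ] -20.134677543126802
side [0.58417107 0.11338745 0.0585    ] -20.322765559137295
(array([0.61254068, 0.10466032, 0.06065027]), np.float64(0.0004399891908979671))
(array([0.55467889, 0.12597373, 0.06061948]), np.float64(0.001003833916097377))
```

```bash
python3 -c "
from rig import arm
print(arm.hand_in())"
```

```text
the job is handed in; nothing more can be done
None
```

The orange cap is fitted in the dice well, twisted clockwise to its stop and released. The last measurements show it locked. The job was handed in at about 17.5 s on the robot's clock.

- **Fit:** I picked up the middle-sized cap and turned it onto the slot line, about 23° from the world x axis. It went in with almost no side force, and pressing the seal down took about 9 N.
- **Twist:** I turned it about 45° clockwise until the torque rose to 0.46 N·m at the stop. Then I eased it up 3 mm, where the upward push fell from about 9 N to 1 N, and opened the gripper.
- **Final check:** Both cameras put the bar at about −20°, or 43° past the slots. The flange is level at about 58.6 mm, after taking off the roughly 2 mm by which the two-camera height reads high; locked should be 58.5 mm.
- **Disagreement:** The two cameras differ by about 2 mm in y, which is within their calibration.
- **Not checked:** I did not twist or pull the cap after letting go. I did not look again at the mug, keys and box of cubes, but the arm stayed well clear of them.

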